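# Spot-check a clamped pendant blank, then hold the spring clamp open at its marker

### The arm

A 7-joint arm with a two-finger parallel gripper is mounted at the origin on the work surface. World frame = base frame: x ahead of the robot, y to its left, z up, the work surface at z = 0. Lengths are in m, angles in rad, forces in N, time in s.
With the tool pointing down it reaches from about 0.425 to 0.8 m from the base axis. Payload 8.3 kg.
Tool frame: the origin (TCP) lies between the finger pads; the fingertips stand 22 mm ahead of it and the grasp point (between the pads) lies 3 mm ahead of it (tcp_to_tips is the distance from the TCP to the fingertips, in m); z points along the fingers, x is the direction in which the jaws open and shut, and the axes are right-handed (so a half turn about z gives the same grasp; the last joint's range is limited). The gripper opens to 85 mm and grips with 20 to 120 N. Pads are 22 mm wide; open, the fingers measure 114 mm over their backs; the gripper's body (76 mm by 85 mm) begins 54 mm behind the grasp point. The pads swing forward as they close: fully open they stand 13 mm farther back than shut.
Start: joints at [-1.283, 0.383, 0.016, 1.37, -0.006, 1.388, -0.046], TCP at [0.215, 0.587, 0.215] pointing down, gripper open.
Joint ranges: [-2.95, 2.95], [-0.25, 2.06], [-1.52, 1.56], [0.18, 2.33], [-1.44, 4.58], [0.02, 2.06], [-3.01, 3.01]. Speed limits (rad/s): [2.39, 2.39, 3.01, 3.01, 3.14, 3.14, 3.14].

### API

Orientations are given as a unit quaternion [w, x, y, z].
In Python, from bench import * gives the robot as it stands.
- The arm moves only by the shell command python3 -m jog 'ROWS' [FORCE]. ROWS is JSON, a list of rows, each an object with "delta_pos": the shift along the world's x, y, z in m, a list of three; "turn": the turn, a rotation vector about the world's x, y, z in rad, a list of three; "claw": the opening, from -1 (shut) to 1 (fully open). In form: [{"delta_pos": [dx, dy, dz], "turn": [rx, ry, rz], "claw": claw}, ...]. A call has exactly 10 rows; each row is the pose to reach, as a shift and turn from the pose commanded when the call began; what a row does not reach only later rows make up. A row lasts 1/8 s, in which the tool goes at most 62.5 mm and 10.7 degrees, less where a joint would pass 70% of its speed; a pose out of reach is approached as far as the arm can. A call with a gripper value outside its range is refused whole. The fingers move at their own pace and stop on an object; FORCE is the grip in N (left out, the last holds). Time passes only in rows, so rows that repeat a pose let the fingers close, or fill a call up. It gives the time, the measured TCP pose, the force and the opening at its end, in the units of the state.
- state(): the state, without advancing time (a new reading comes with each control period).
- capture(name): name is "side" or "top" or "wrist"; returns a dict with "image" (480x640x3 uint8, red, green, blue), "fx", "fy", "cx", "cy" (pixels), "extrinsics" (4x4, takes a point from world to camera coordinates). Camera axes: x right, y down, z forward; pixel columns grow to the right and rows downward; lengths in m; the calibration is good to about 2 mm. A picture is of the moment at which its call begins. There is no depth.
- finish_job(): hands the job in, once; it reports no verdict.
Trained networks look in a picture, given as the dict that the camera call returned (one of the last four; its "shot" number tells which), for a name from the list of things; names that differ only in an ending like _2 or _b are one class to them, and where a whole thing is asked for, a point or a joint stands for the part that bears it (a point fixed in the world has none). Each returns a list of dicts, best first, with "p" (0 to 1); they miss things now and then, are a little off and sometimes report something else, mostly with a low value. They report only what shows in the picture. A call takes as long as a camera call.
- boxes_of(picture, label): "at" ([column, row] in pixels, amid what is visible of it).
The state is a dict: "time_s": time; "joints": joint angles; "qd": joint speeds; "joint_efforts": joint torques, N m; "eef_pos": TCP position; "eef_rot": TCP orientation; "ft_force": force on the tool from outside, world axes, zero at the start; "torque": the same for the moment, N m; "gripper_width": finger opening in m.
Only numpy, scipy, OpenCV 4.12 (cv2) and the standard library are available. Lean on these libraries where they do the work, as an engineer would, in place of code of your own. Each camera call takes 0.05 s, during which the arm holds its last target.

### The job

Check that the pendant blank in the spring clamp has cooled: take the spot thermometer out of its stand, hold it still for two seconds pointing straight down at the middle of the blank from about 60 mm above it, and put it back upright, fully down in its stand. Then pull the clamp's upright handle out until its pointer is level with the brass marker on the scale and keep holding it there: the program finishes while the gripper holds the jaws open against the spring. Leave the blank, the marker and the other things on the bench where they are.

Things in the scene. Friction and masses are not known exactly. Their poses are not given: they have to be found in the camera images.
- stand: Turned dark wooden stand fixed to the bench: an upright ring 64 mm across and 50 mm tall with a round hole 25 mm across right through it. Origin: centre of its underside, on the bench; z up.
- thermometer: Grey pen-shaped spot thermometer with black rubber grip, 130 mm long, about 0.13 kg, loose, standing nose down in the stand. Origin: middle of the lens end (nose tip); its z axis runs from the lens to the top end. A collar 36 mm across (z 44 to 52 mm) rests on the stand's top, so the lens then hangs 6 mm above the bench.
- lens (a point): The lens, at the middle of the thermometer's flat nose tip, looking along the thermometer's -z (same place and axes as its body). The nose, 44 mm long, widens from 14 mm across at the tip to 19 mm at the collar.
- barrel (a point): Where to grip the thermometer: on its axis, 100 mm from the lens, 30 mm below its top end. The round barrel is 30 mm across from 56 to 126 mm from the lens; grip with about 20 N or more.
- blank_top (a point): Middle of the top face of the pendant blank, z up: a loose copper disc 29 mm across and 5.5 mm thick lying on the clamp's white ceramic pad between the two steel jaws. This point is 35.5 mm above the bench; the jaws beside it stand up to 38 mm above the bench.
- clamp: Steel spring clamp fixed to the bench, its plate 290 mm long (x -165 to +125 mm), 130 mm wide, 14 mm thick. Origin: at bench height on its centre line, 53 mm in +x from the shut handle and 60 mm in -x from the blank; z up, x points along the slide from the handle to the blank. Pulling the handle along -x opens the jaws.
- puller: Sliding part of the clamp (moving jaw, draw bar, upright wooden handle and pointer tab as one). Axes parallel to the clamp's; its origin coincides with the clamp's origin when shut and moves along the clamp's -x as it is pulled, 0 to 85 mm. A spring draws it shut: 4.5 N when shut, rising by 0.9 N per 10 mm (about 10 N at 65 mm), and it snaps back if let go.
- handle_grip (a point): On the upright handle, 72 mm above the bench, 16 mm below its top: the handle is a wooden plate 14 mm thick along the slide, 56 mm wide across it, its top 88 mm above the bench. Pinch it from above across its 14 mm thickness. Apart from the handle nothing of the clamp stands higher than 38 mm.
- pointer (a point): Tip of the steel pointer tab (4 mm thick along the slide) that sticks out from the foot of the handle to the clamp's +y side, towards the scale rail; 26 mm above the bench. Moves with the handle; axes parallel to the clamp's.
- mark (a point): Where the pointer's tip must come: beside the upright fin (3 mm thick) in the middle of the small brass marker (12 by 16 mm, top 37 mm above the bench) on the scale rail along the clamp's +y edge; axes parallel to the clamp's. Pointer and mark are level when equal along the clamp's x. It lies 30 to 65 mm along -x from the pointer's shut place. The marker is stiff and stays put unless pushed.
- spool: Bystander: brass spool 48 mm across, 36 mm tall, loose. Origin: centre of its underside.
- jar: Bystander: amber glass jar with a metal cap, 52 mm across, 60 mm tall, loose. Origin: centre of its underside.
- brush: Bystander: brush 160 mm long lying on the bench, loose. Origin on its underside, x along it.
- mandrel: Bystander: steel ring mandrel, a slim cone 130 mm tall on a foot 60 mm across, loose. Origin: centre of its underside.

How it is judged:
By the outcome, as a careful person would: the job done as asked, in the order asked, and still so for the second after the job is handed in, while the arm keeps its last pose, push and grip.
It also fails if it takes over 67 s, if anything falls off the work surface, if the arm or the gripper's body presses on something with over 40 N, if the wrist force passes 120 N, or if a joint passes its speed limit or range.

## Working session

There is one attempt and no reset: what is moved stays moved. The work goes in short steps, Python scripts to look and compute and a shell command to move; the robot and the scene stay as the last step left them, time stands still between calls to the robot, and variables do not carry over. Pictures are saved under pics/ and viewed, and the job is handed in when it is done.

```bash
ls; mkdir -p pics; python3 - <<'E'
from bench import *
import cv2
print(state())
for n in ["side","top","wrist"]:
    c=capture(n); cv2.imwrite(f"pics/{n}0.png",c["image"][:,:,::-1]); print(n,c["fx"],c["fy"],c["cx"],c["cy"],c["extrinsics"].tolist() if hasattr(c["extrinsics"],'tolist') else c["extrinsics"])
    for l in ["stand","thermometer","barrel","blank_top","clamp","puller","handle_grip","pointer","mark","spool","jar","brush","mandrel"]:
        try: print(l,[(b["at"],round(b["p"],2)) for b in boxes_of(c,l)[:2]])
        except Exception as e: print(l,e)
print(state()["time_s"])
E
```

```text
pics
{'time_s': 0.0, 'joints': array([-1.28290804,  0.38425322,  0.0163925 ,  1.37116643, -0.00634258,
        1.38819541, -0.04652472]), 'qd': array([ 5.46989071e-04,  1.52647464e-03,  3.06990246e-04, -4.25797718e-05,
       -4.52964717e-04,  1.47136452e-03, -1.44930152e-03]), 'joint_efforts': array([-7.84324639e-04, -6.27599430e+01,  8.43816027e-01, -3.71823764e+01,
        1.64946582e-02,  1.42210023e-02, -1.72157405e-05]), 'eef_pos': array([0.21455109, 0.58644545, 0.21366408]), 'eef_rot': array([ 5.66214734e-04,  8.19641309e-01,  5.72876208e-01, -8.08586793e-04]), 'ft_force': array([-0.20463669,  0.81514798, -0.27867381]), 'torque': array([ 0.00166289, -0.00485278, -0.01366947]), 'gripper_width': 0.08520491549863916}
side 588.5437337019907 588.5437337019907 324.7900128213034 229.14458082262058 [[0.934326144169548, -0.35596078260715724, 0.018071457245190617, -0.5503167541229165], [-0.18566997309129446, -0.5293736810135091, -0.8278225455630485, 0.18188632138816144], [0.3042389150216366, 0.7701009200721078, -0.5606988991344193, 1.1757357251140297], [0.0, 0.0, 0.0, 1.0]]
stand [([329
[... 1267 characters left out ...]
5.2, 313.6], 0.88)]
jar [([265.5, 257.5], 0.73), ([400.4, 175.0], 0.66)]
brush [([497.6, 220.0], 0.6)]
mandrel [([195.8, 180.6], 0.7), ([403.1, 174.5], 0.65)]
wrist 423.3480576915749 423.3480576915749 327.30916906315036 242.38587540240752 [[0.3428995278733182, 0.9393719688638309, 0.00046679454563726755, -0.6249268303578869], [0.8976979327220348, -0.3278335160922058, 0.29438683277824934, -0.03915397827945384], [0.27669176961168, -0.10052606547315851, -0.955686232395155, 0.3791466755522508], [0.0, 0.0, 0.0, 1.0]]
stand []
thermometer []
barrel []
blank_top []
clamp []
puller []
handle_grip []
pointer []
mark []
spool [([206.8, 448.2], 0.55)]
jar []
brush []
mandrel [([204.6, 451.0], 0.19)]
2.1
```

View pics/side0.png

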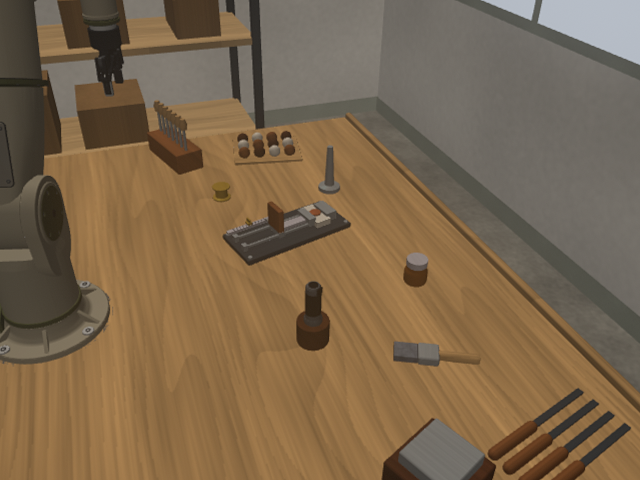

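View pics/top0.png

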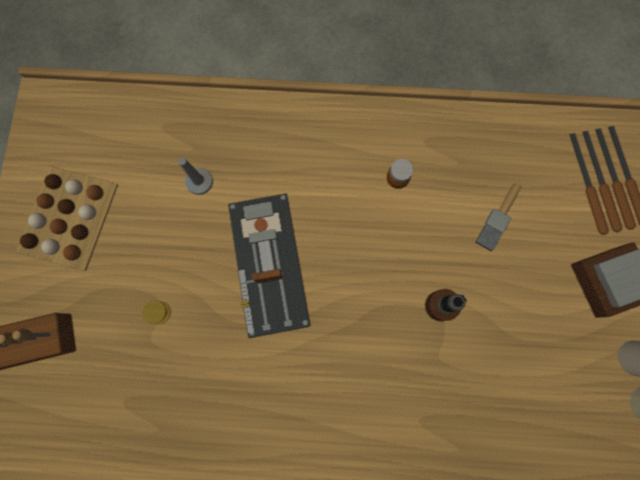

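```bash
python3 - <<'E'
import cv2
a=cv2.imread("pics/top0.png"); cv2.imwrite("pics/top0c.png",cv2.resize(a[180:360,190:350],None,fx=4,fy=4,interpolation=cv2.INTER_CUBIC)[:600])
cv2.imwrite("pics/top0s.png",cv2.resize(a[250:350,400:500],None,fx=5,fy=5,interpolation=cv2.INTER_CUBIC))
a=cv2.imread("pics/side0.png"); cv2.imwrite("pics/side0c.png",cv2.resize(a[170:290,200:360],None,fx=5,fy=5,interpolation=cv2.INTER_CUBIC)[:600])
cv2.imwrite("pics/side0t.png",cv2.resize(a[240:380,250:390],None,fx=4,fy=4,interpolation=cv2.INTER_CUBIC)[:600])
E
```

```text
(no output)
```

View pics/top0c.png

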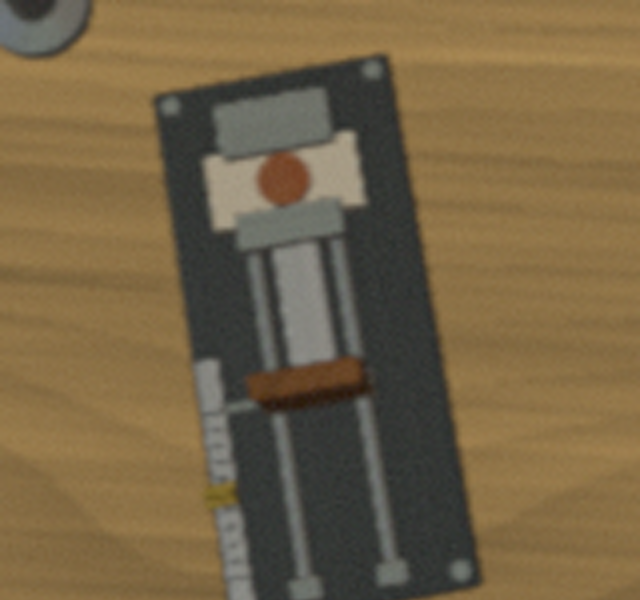

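View pics/top0s.png

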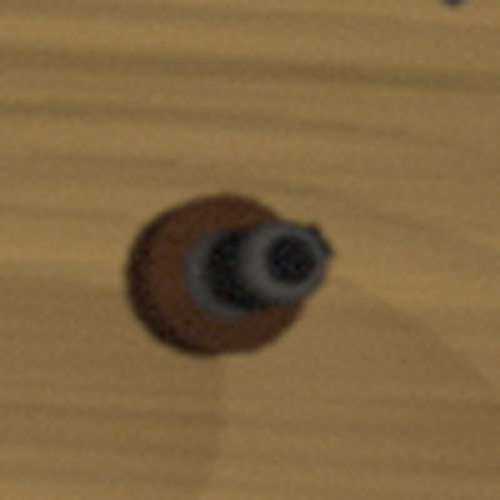

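View pics/side0c.png

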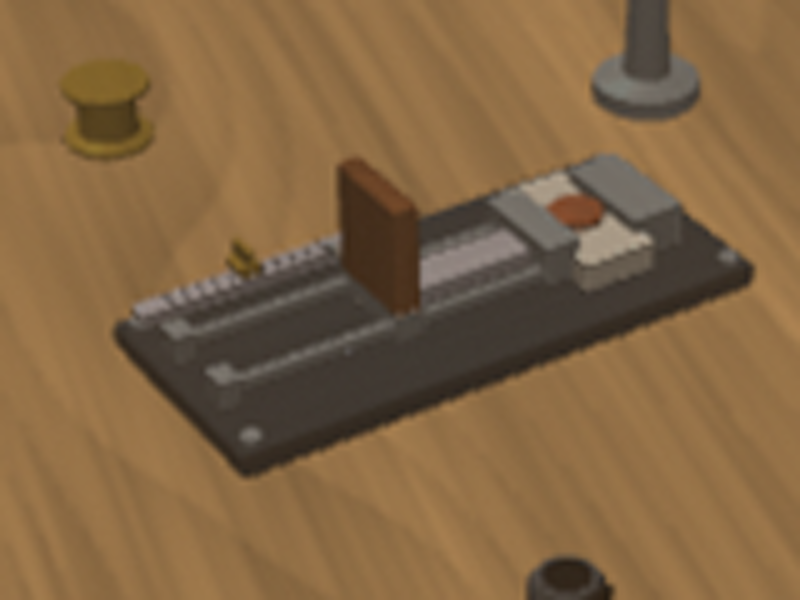

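View pics/side0t.png

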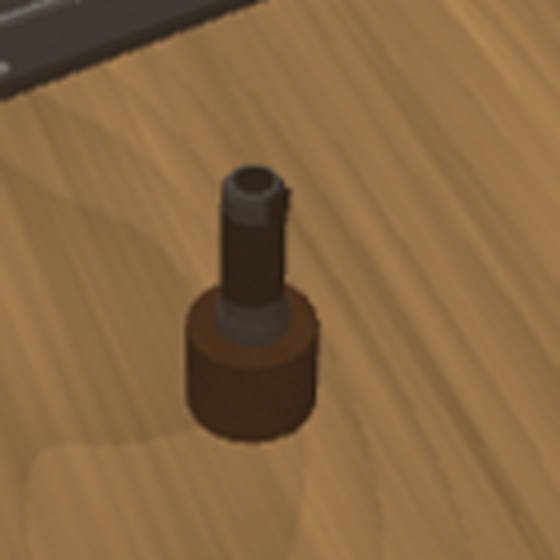

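```bash
cat > geo.py <<'E'
import numpy as np
TOP=(462.3087274225128,323.00688937009903,233.56489745897892,np.array([[0.0596603858638618,-0.9982068969291458,-0.004860995953570849,-0.01586704571902704],[-0.9769331497189457,-0.057387252288664356,-0.2056898739728751,0.6050681315877064],[0.20504209162704903,0.017020405337203892,-0.978605153503374,0.8699790930858724]]))
SIDE=(588.5437337019907,324.7900128213034,229.14458082262058,np.array([[0.934326144169548,-0.35596078260715724,0.018071457245190617,-0.5503167541229165],[-0.18566997309129446,-0.5293736810135091,-0.8278225455630485,0.18188632138816144],[0.3042389150216366,0.7701009200721078,-0.5606988991344193,1.1757357251140297]]))
def atz(cam,uv,z):
    f,cx,cy,E=cam; R=E[:,:3]; t=E[:,3]; o=-R.T@t; d=R.T@np.array([(uv[0]-cx)/f,(uv[1]-cy)/f,1]); s=(z-o[2])/d[2]; return o+s*d
def proj(cam,p):
    f,cx,cy,E=cam; q=E[:,:3]@np.asarray(p,float)+E[:,3]; return np.array([f*q[0]/q[2]+cx,f*q[1]/q[2]+cy])
def C(p,o,s): return ((p[0]+.5)/s+o[0]-.5,(p[1]+.5)/s+o[1]-.5)
E
python3 - <<'E'
from geo import *
from scipy.optimize import least_squares
t=lambda p:C(p,(190,180),4); s=lambda p:C(p,(200,170),5)
print("therm top",atz(TOP,C((292,257),(400,250),5),.136),atz(SIDE,C((254,180),(250,240),4),.136))
print("stand top side ellipse",atz(SIDE,C((252,325),(250,240),4),.050), "top",atz(TOP,C((224,268),(400,250),5),.050))
print("blank",atz(TOP,t((284,180)),.0355),atz(SIDE,s((577,211)),.0355))
obs=[(TOP,t((155,97)),(.125,.065,.014)),(TOP,t((387,55)),(.125,-.065,.014)),(TOP,t((480,580)),(-.165,-.065,.014)),
(TOP,t((284,180)),(.06,0,.0355)),
(SIDE,s((577,211)),(.06,0,.0355)),
(SIDE,s((118,330)),(-.165,.065,.014)),(SIDE,s((247,465)),(-.165,-.065,.014)),(SIDE,s((750,268)),(.125,-.065,.014)),
(SIDE,s((341,165)),(-.060,.028,.088)),(SIDE,s((397,208)),(-.060,-.028,.088)),(SIDE,s((418,205)),(-.046,-.028,.088)),
(TOP,t((248,378)),(-.046,.028,.088)),(TOP,t((362,358)),(-.046,-.028,.088)),(TOP,t((368,384)),(-.06,-.028,.088))]
def W(p,x): c,sn=np.cos(x[2]),np.sin(x[2]); return np.array([x[0]+c*p[0]-sn*p[1],x[1]+sn*p[0]+c*p[1],p[2]])
for sel in ("both",TOP,SIDE):
    O=[o for o in obs if sel=="both" or o[0] is sel]
    r=least_squares(lambda x:np.concatenate([proj(c,W(p,x))-u for c,u,p in O]),[.55,.1,0],loss="soft_l1"); x=r.x
    print(x,np.degrees(x[2])); print(np.round(r.fun.reshape(-1,2),1).tolist())
    print("blank",W((.06,0,.0355),x),"grip",W((-.053,0,.072),x))
    def loc(w): c,sn=np.cos(x[2]),np.sin(x[2]); d=w[:2]-x[:2]; return np.array([c*d[0]+sn*d[1],-sn*d[0]+c*d[1]])
    print("marker top", loc(atz(TOP,t((220,495)),.030)),loc(atz(SIDE,s((240,243)),.037)),"pointer",loc(atz(TOP,t((230,407)),.026)))
for l,u in dict(mandreltop=((182,162),.13),mandrelfoot=((199,181),0.01),spool=((155,312),.036),jar=((401,169),.06)).items(): print(l,atz(TOP,u[0],u[1]))
E
```

```text
therm top [ 0.48015607 -0.23106549  0.136     ] [ 0.47720034 -0.22697244  0.136     ]
stand top side ellipse [ 0.47577612 -0.22987847  0.05      ] top [ 0.48103911 -0.22829048  0.05      ]
blank [0.62208311 0.15160901 0.0355    ] [0.62017076 0.15192023 0.0355    ]
[0.56319445 0.13704357 0.24709314] 14.15739398799061
[[-1.0, -0.0], [0.4, -0.4], [1.4, 2.5], [-0.1, 0.3], [0.5, -0.0], [-0.8, -0.7], [-0.1, -0.2], [2.2, -0.1], [-0.7, 0.1], [0.5, 2.1], [1.4, 0.9], [-0.4, 0.0], [-0.3, -0.4], [-0.6, 0.2]]
blank [0.6213721  0.15171876 0.0355    ] grip [0.51180419 0.12408049 0.072     ]
marker top [-0.09368666  0.05820385] [-0.09541566  0.06465531] pointer [-0.04998085  0.0469754 ]
[0.5635163  0.13673182 0.24597293] 14.09321102890461
[[-0.8, -0.2], [0.6, -0.5], [1.4, 2.4], [0.1, 0.2], [-0.3, -0.1], [-0.1, -0.5], [-0.4, 0.1]]
blank [0.62171035 0.15134182 0.0355    ] grip [0.51211155 0.12382631 0.072     ]
marker top [-0.09398805  0.05847961] [-0.09572427  0.06492912] pointer [-0.05026969  0.04730012]
[0.56245153 0.13856073 0.25560714] 14.645210057823965
[[-0.1, -0.4], [-1.2, -0.6], [-0.1, -0.3], [1.6, -0.7], [-1.1, -0.0], [0.2, 1.9], [1.1, 0.7]]
blank [0.62050212 0.15373071 0.0355    ] grip [0.5111735  0.12516059 0.072     ]
marker top [-0.09285252  0.05734368] [-0.09452653  0.06380962] pointer [-0.04924389  0.04574352]
mandreltop [0.71615035 0.29965341 0.13      ]
mandrelfoot [0.71751497 0.29898845 0.01      ]
spool [0.43003696 0.34778766 0.036     ]
jar [ 0.75229352 -0.13401779  0.06      ]
```

```bash
python3 -m jog '[{"delta_pos":[0.038,-0.042,0],"turn":[0,0,-0.0973],"claw":1},{"delta_pos":[0.076,-0.084,0],"turn":[0,0,-0.1946],"claw":1},{"delta_pos":[0.114,-0.126,0],"turn":[0,0,-0.2919],"claw":1},{"delta_pos":[0.152,-0.168,0],"turn":[0,0,-0.3892],"claw":1},{"delta_pos":[0.190,-0.210,0],"turn":[0,0,-0.4865],"claw":1},{"delta_pos":[0.228,-0.252,0],"turn":[0,0,-0.5838],"claw":1},{"delta_pos":[0.266,-0.294,0],"turn":[0,0,-0.6811],"claw":1},{"delta_pos":[0.305,-0.336,0],"turn":[0,0,-0.7784],"claw":1},{"delta_pos":[0.305,-0.396,0],"turn":[0,0,-0.8757],"claw":1},{"delta_pos":[0.305,-0.456,0],"turn":[0,0,-0.973],"claw":1}]'
```

```text
time_s: 3.35
eef_pos: [0.52, 0.1289, 0.2145]
eef_rot: [0.0, 0.993, 0.121, -0.0]
ft_force: [1.3, -0.5, 0.3]
gripper_width: 0.0853
```

```bash
python3 - <<'E'
from bench import *
import cv2,pickle
c=capture("wrist"); s=state(); pickle.dump((c,s),open("w1.pkl","wb")); cv2.imwrite("pics/w1.png",c["image"][:,:,::-1]); print(s["eef_pos"],s["eef_rot"],s["time_s"])
E
python3 -m jog '[{"delta_pos":[-0.007,-0.060,0],"turn":[0,0,0],"claw":1},{"delta_pos":[-0.014,-0.119,0],"turn":[0,0,0],"claw":1},{"delta_pos":[-0.021,-0.179,0],"turn":[0,0,0],"claw":1},{"delta_pos":[-0.028,-0.239,0],"turn":[0,0,0],"claw":1},{"delta_pos":[-0.035,-0.299,0],"turn":[0,0,0],"claw":1},{"delta_pos":[-0.041,-0.340,0],"turn":[0,0,0],"claw":1},{"delta_pos":[-0.041,-0.358,0],"turn":[0,0,0],"claw":1},{"delta_pos":[-0.041,-0.359,0],"turn":[0,0,0],"claw":1},{"delta_pos":[-0.041,-0.359,0],"turn":[0,0,0],"claw":1},{"delta_pos":[-0.041,-0.359,0],"turn":[0,0,0],"claw":1}]' 40
python3 - <<'E'
from bench import *
import cv2,pickle
c=capture("wrist"); s=state(); pickle.dump((c,s),open("w2.pkl","wb")); cv2.imwrite("pics/w2.png",c["image"][:,:,::-1]); print(s["eef_pos"],s["eef_rot"],s["time_s"])
E
```

```text
[0.52052977 0.11849469 0.2152269 ] [1.81478211e-03 9.93535688e-01 1.13505531e-01 1.93237088e-04] 3.4
time_s: 4.65
eef_pos: [0.4792, -0.2266, 0.2146]
eef_rot: [-0.0, 0.992, 0.124, 0.0]
ft_force: [0.7, -0.7, 0.1]
gripper_width: 0.0856
[ 0.47917697 -0.22673393  0.21466781] [-2.42332964e-04  9.92246268e-01  1.24287091e-01  5.90493985e-05] 4.7
```

View pics/w1.png

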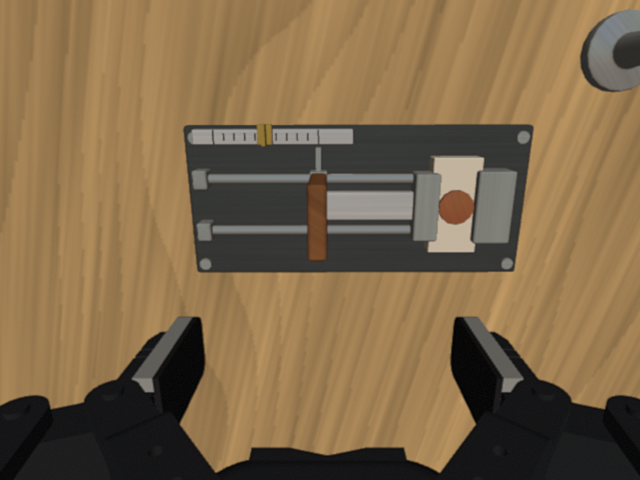

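View pics/w2.png

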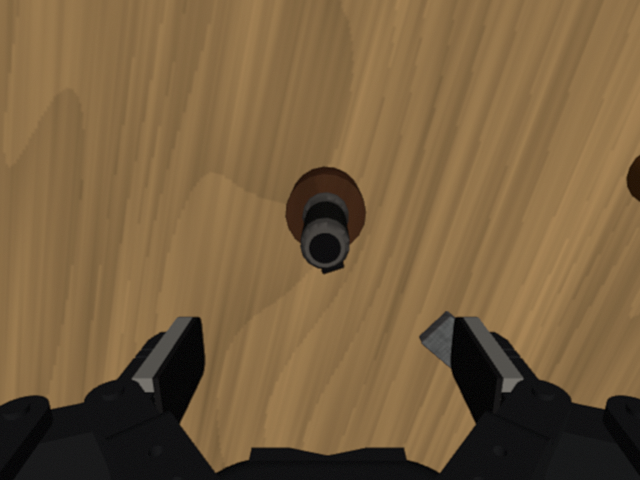

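```bash
python3 - <<'E'
from geo import *
import pickle
for f in ("w1","w2"):
    c,s=pickle.load(open(f+".pkl","rb")); cam=(c["fx"],c["cx"],c["cy"],np.array(c["extrinsics"])[:3])
    if f=="w2":
        print("therm",atz(cam,(325,247),.136)); print("stand rim guess",atz(cam,(326,212),.05)); print(s["eef_pos"], proj(cam,s["eef_pos"]))
    else:
        pts=dict(blank=((456,207),.0355),marker=((264.5,130),.037),markerbase=((264.5,134),.033),ptr=((318.5,150),.028),handtop=((317.5,177),.088),h2=((317,258),.03),c1=((186,125),.014),c2=((531,125),.014),c3=((199,271),.014),c4=((514,271),.014))
        R={k:atz(cam,*v) for k,v in pts.items()}
        yaw=[np.degrees(np.arctan2(*(R[a]-R[b])[[1,0]])) for a,b in (("c2","c1"),("c4","c3"))]; print(yaw)
        y=np.radians(np.mean(yaw)); ux=np.array([np.cos(y),np.sin(y)])
        m=np.mean([R[k] for k in("c1","c2","c3","c4")],0); org=m[:2]+ux*.02
        for k,v in R.items(): d=v[:2]-org; print(k,v.round(4),(d@ux).round(4),(d@[-ux[1],ux[0]]).round(4))
E
```

```text
[np.float64(13.995444875174432), np.float64(13.977306775689392)]
blank [0.6221 0.155  0.0355] 0.0589 0.0001
marker [0.4586 0.177  0.037 ] -0.0945 0.0609
markerbase [0.4587 0.1737 0.033 ] -0.0952 0.0577
ptr [0.5025 0.1716 0.028 ] -0.0532 0.045
handtop [0.506  0.1592 0.088 ] -0.0528 0.0322
h2 [0.5227 0.083  0.03  ] -0.055 -0.0459
c1 [0.3924 0.1636 0.014 ] -0.1619 0.0639
c2 [0.6668 0.232  0.014 ] 0.1209 0.064
c3 [0.4226 0.0394 0.014 ] -0.1626 -0.0639
c4 [0.7004 0.1085 0.014 ] 0.1236 -0.064
therm [ 0.47858611 -0.22819347  0.136     ]
stand rim guess [ 0.47865869 -0.22674472  0.05      ]
[ 0.47917697 -0.22673393  0.21466781] [326.46987041 302.05321412]
```

```bash
python3 -m jog '[{"delta_pos":[0,-0.001,-0.025],"turn":[0,0,0],"claw":1},{"delta_pos":[0,-0.001,-0.055],"turn":[0,0,0],"claw":1},{"delta_pos":[0,-0.001,-0.085],"turn":[0,0,0],"claw":1},{"delta_pos":[0,-0.001,-0.100],"turn":[0,0,0],"claw":1},{"delta_pos":[0,-0.001,-0.105],"turn":[0,0,0],"claw":0.4},{"delta_pos":[0,-0.001,-0.105],"turn":[0,0,0],"claw":-0.2},{"delta_pos":[0,-0.001,-0.105],"turn":[0,0,0],"claw":-0.6},{"delta_pos":[0,-0.001,-0.105],"turn":[0,0,0],"claw":-1},{"delta_pos":[0,-0.001,-0.105],"turn":[0,0,0],"claw":-1},{"delta_pos":[0,-0.001,-0.105],"turn":[0,0,0],"claw":-1}]' 40
python3 - <<'E'
from bench import *
import cv2
c=capture("side"); cv2.imwrite("pics/s1.png",cv2.resize(c["image"][180:380,230:430,::-1],None,fx=3,fy=3)); s=state();print(s["eef_pos"],s["gripper_width"],s["ft_force"],s["torque"],s["time_s"])
E
```

```text
time_s: 5.95
eef_pos: [0.4794, -0.2296, 0.1109]
eef_rot: [0.0, 0.992, 0.123, 0.001]
ft_force: [-1.5, 0.3, 6.5]
gripper_width: 0.0274
[ 0.47940891 -0.22960091  0.11093216] 0.027019862429131316 [-1.06401312  0.07868091  6.99357549] [-0.01660818  0.34127381 -0.0016974 ] 6.0
```

View pics/s1.png

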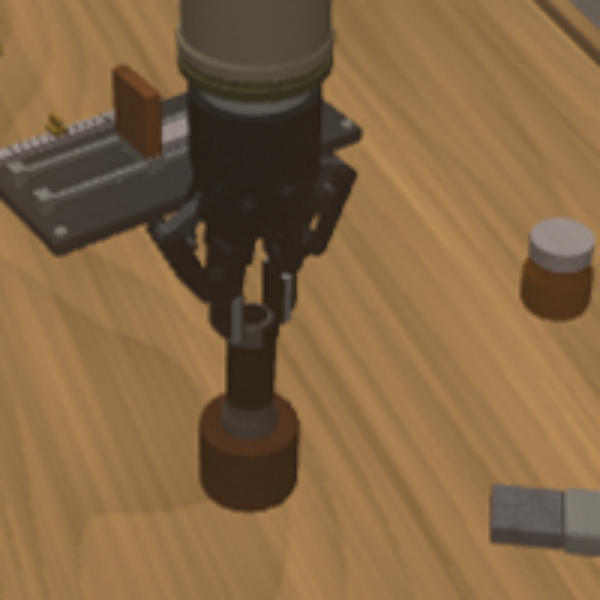

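```bash
python3 - <<'E'
from geo import *
for p in [(.4794,-.2296,.111),(.4794,-.2296,.089),(.479,-.228,.136),(.479,-.228,.050)]:
    print(p,(proj(SIDE,p)-[230,180])*3)
from bench import *
import cv2
c=capture("side"); cv2.imwrite("pics/s2.png",cv2.resize(c["image"][230:350,260:380,::-1],None,fx=5,fy=5)); s=state();print(s["eef_pos"],s["gripper_width"],s["ft_force"],s["torque"],s["time_s"],s["joints"])
E
```

```text
(0.4794, -0.2296, 0.111) [253.92506356 347.28534496]
(0.4794, -0.2296, 0.089) [253.62693202 374.40325585]
(0.479, -0.228, 0.136) [252.74640327 314.25928405]
(0.479, -0.228, 0.05) [251.65577895 419.51129843]
[ 0.4793997  -0.22961338  0.11091639] 0.02731920360680531 [-1.50912969  0.85359564  6.37641204] [0.01577712 0.31455526 0.00314511] 6.05 [-0.19388675  0.30429906  0.69775205  1.79774881 -0.21660527  1.11508127
  0.8237162 ]
```

View pics/s2.png

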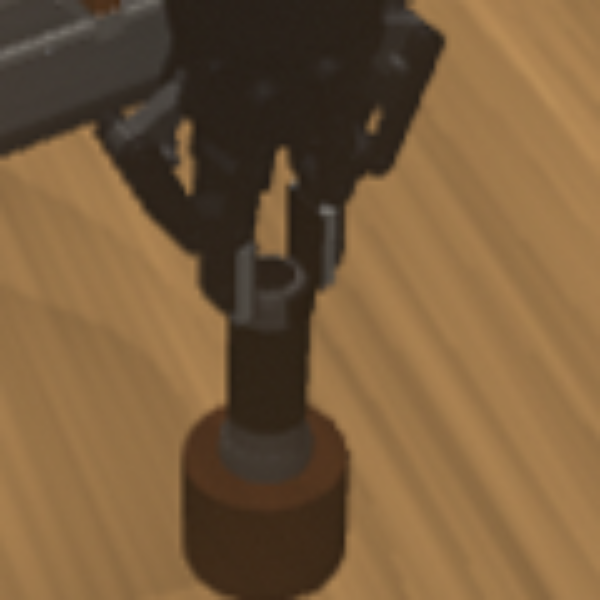

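```bash
python3 - <<'E'
from bench import *
import cv2
c=capture("wrist"); cv2.imwrite("pics/w3.png",c["image"][:,:,::-1])
c=capture("top"); cv2.imwrite("pics/t3.png",cv2.resize(c["image"][240:360,380:540,::-1],None,fx=5,fy=5))
s=state();print(s["time_s"],s["ft_force"],s["gripper_width"])
E
```

```text
6.15 [-1.1961939  -0.03350989  6.41873677] 0.02745260205079184
```

View pics/w3.png

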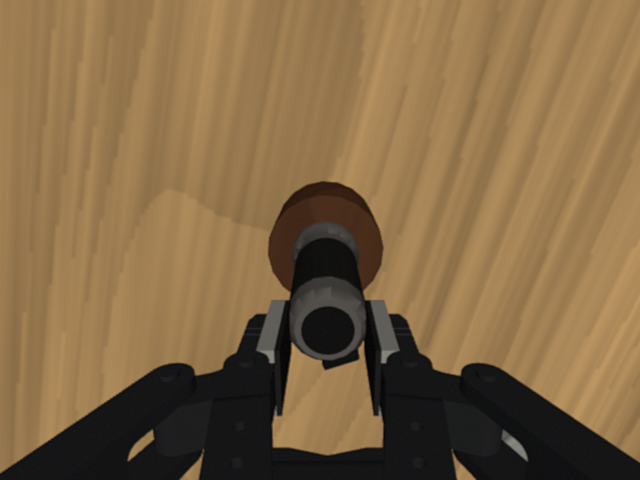

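View pics/t3.png

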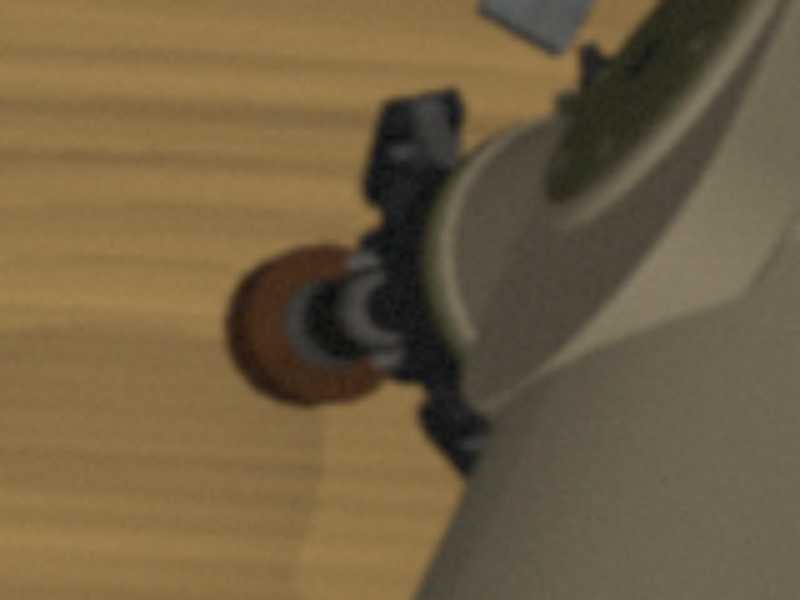

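```bash
python3 - <<'E'
from geo import *
import pickle
from scipy.spatial.transform import Rotation as Ro
c,s=pickle.load(open("w2.pkl","rb")); E=np.array(c["extrinsics"]); cam=(c["fx"],c["cx"],c["cy"],E[:3])
q=s["eef_rot"]; R=Ro.from_quat([q[1],q[2],q[3],q[0]]).as_matrix()
T=np.eye(4);T[:3,:3]=R;T[:3,3]=s["eef_pos"]; Et=E@T   # tool->cam
ct=(cam[0],cam[1],cam[2],Et[:3]); print("cam in tool",-Et[:3,:3].T@Et[:3,3])
for z in (-.03,-.015,-.01,0,.022):
  for y in (-.011,.011): print(z,y,proj(ct,(-.015,y,z)).round(), proj(ct,(-.0427,y,z-.013)).round())
# new camera
P=np.array([.4794,-.2296,.111]); T2=T.copy(); T2[:3,3]=P; cam2=(cam[0],cam[1],cam[2],(Et@np.linalg.inv(T2))[:3])
for p in [(.479,-.228,.136),(.479,-.228,.111),(.479,-.228,.058),(.479,-.228,.05)]: print(p,proj(cam2,p).round())
for z in (-.02,-.01,0,.022):
  for x in(-.015,.015):
    print(z,x,[((proj(SIDE,T2[:3,:3]@[x,y,z]+P)-[260,230])*5).round() for y in(-.011,.011)])
E
```

```text
cam in tool [ 1.34705453e-04 -7.46722044e-02 -1.59444343e-01]
-0.03 -0.011 [282. 310.] [187. 329.]
-0.03 0.011 [284. 367.] [194. 390.]
-0.015 -0.011 [286. 292.] [201. 308.]
-0.015 0.011 [288. 345.] [206. 364.]
-0.01 -0.011 [287. 287.] [205. 301.]
-0.01 0.011 [289. 338.] [210. 356.]
0 -0.011 [289. 277.] [212. 290.]
0 0.011 [291. 326.] [217. 342.]
0.022 -0.011 [293. 259.] [226. 269.]
0.022 0.011 [295. 303.] [229. 316.]
(0.479, -0.228, 0.136) [326. 328.]
(0.479, -0.228, 0.111) [326. 298.]
(0.479, -0.228, 0.058) [327. 256.]
(0.479, -0.228, 0.05) [327. 252.]
-0.02 -0.015 [array([223., 285.]), array([256., 318.])]
-0.02 0.015 [array([290., 256.]), array([325., 288.])]
-0.01 -0.015 [array([223., 307.]), array([256., 339.])]
-0.01 0.015 [array([290., 277.]), array([324., 309.])]
0 -0.015 [array([223., 327.]), array([256., 360.])]
0 0.015 [array([290., 298.]), array([324., 330.])]
0.022 -0.015 [array([223., 373.]), array([256., 406.])]
0.022 0.015 [array([289., 343.]), array([323., 375.])]
```

```bash
python3 -m jog '[{"delta_pos":[0,0,0],"turn":[0,0,0],"claw":1},{"delta_pos":[0,0,0],"turn":[0,0,0],"claw":1},{"delta_pos":[0,0,0],"turn":[0,0,0],"claw":1},{"delta_pos":[0,0.001,0],"turn":[0,0,0],"claw":1},{"delta_pos":[0,0.001,-0.008],"turn":[0,0,0],"claw":1},{"delta_pos":[0,0.001,-0.016],"turn":[0,0,0],"claw":1},{"delta_pos":[0,0.001,-0.024],"turn":[0,0,0],"claw":1},{"delta_pos":[0,0.001,-0.030],"turn":[0,0,0],"claw":1},{"delta_pos":[0,0.001,-0.030],"turn":[0,0,0],"claw":1},{"delta_pos":[0,0.001,-0.030],"turn":[0,0,0],"claw":1}]' 40
python3 - <<'E'
from bench import *
import cv2
c=capture("side"); cv2.imwrite("pics/s4.png",cv2.resize(c["image"][230:350,260:380,::-1],None,fx=5,fy=5))
c=capture("wrist"); cv2.imwrite("pics/w4.png",c["image"][:,:,::-1])
s=state();print(s["eef_pos"],s["gripper_width"],s["ft_force"],s["time_s"])
E
```

```text
time_s: 7.4
eef_pos: [0.4788, -0.2282, 0.0798]
eef_rot: [0.0, 0.992, 0.123, 0.0]
ft_force: [-0.4, 0.5, 0.2]
gripper_width: 0.0855
[ 0.47893862 -0.22819273  0.07999068] 0.0853693244376271 [0.5549073  0.3878328  0.18733094] 7.5
```

View pics/s4.png

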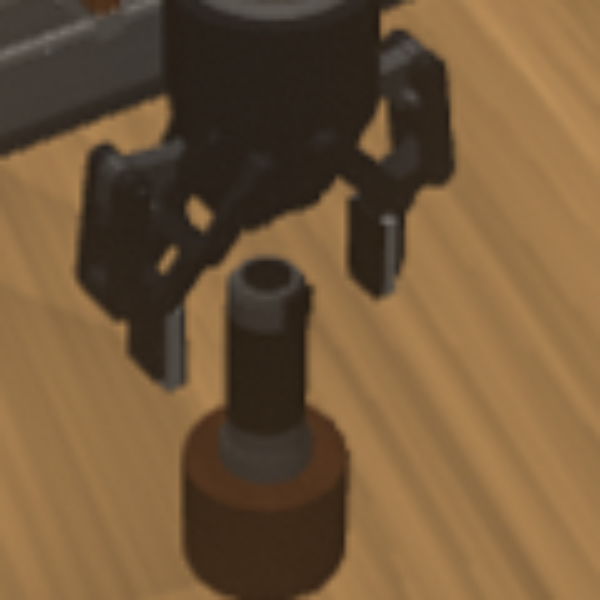

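View pics/w4.png

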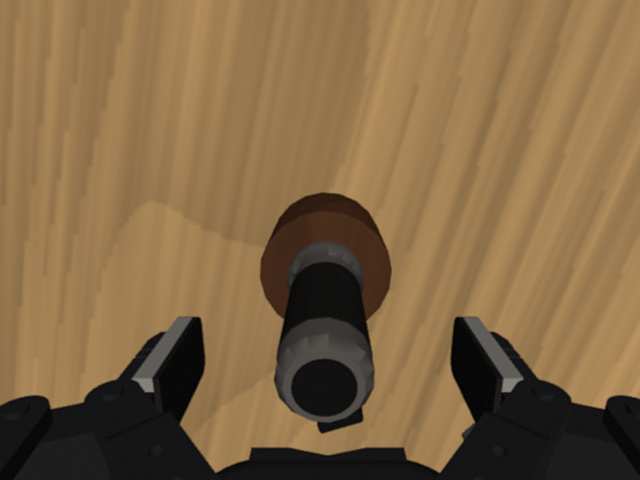

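```bash
python3 -m jog '[{"delta_pos":[0,0,-0.006],"turn":[0,0,0],"claw":1},{"delta_pos":[0,0,-0.012],"turn":[0,0,0],"claw":0.5},{"delta_pos":[0,0,-0.013],"turn":[0,0,0],"claw":0},{"delta_pos":[0,0,-0.013],"turn":[0,0,0],"claw":-0.5},{"delta_pos":[0,0,-0.013],"turn":[0,0,0],"claw":-1},{"delta_pos":[0,0,-0.013],"turn":[0,0,0],"claw":-1},{"delta_pos":[0,0,-0.013],"turn":[0,0,0],"claw":-1},{"delta_pos":[0,0,-0.013],"turn":[0,0,0],"claw":-1},{"delta_pos":[0,0,-0.013],"turn":[0,0,0],"claw":-1},{"delta_pos":[0,0,-0.013],"turn":[0,0,0],"claw":-1}]' 40
python3 - <<'E'
from bench import *
import cv2
c=capture("side"); cv2.imwrite("pics/s5.png",cv2.resize(c["image"][230:350,260:380,::-1],None,fx=5,fy=5))
c=capture("wrist"); cv2.imwrite("pics/w5.png",c["image"][:,:,::-1])
s=state();print(s["eef_pos"],s["gripper_width"],s["ft_force"],s["torque"],s["time_s"])
E
```

```text
time_s: 8.75
eef_pos: [0.4787, -0.2281, 0.0667]
eef_rot: [-0.0, 0.992, 0.123, -0.0]
ft_force: [-0.3, 0.2, 0.2]
gripper_width: 0.0291
[ 0.47866623 -0.22813715  0.06668641] 0.029004136924571714 [-0.84030954 -0.35801591 -0.01368516] [-0.14963361  0.20550972 -0.04421573] 8.85
```

View pics/s5.png

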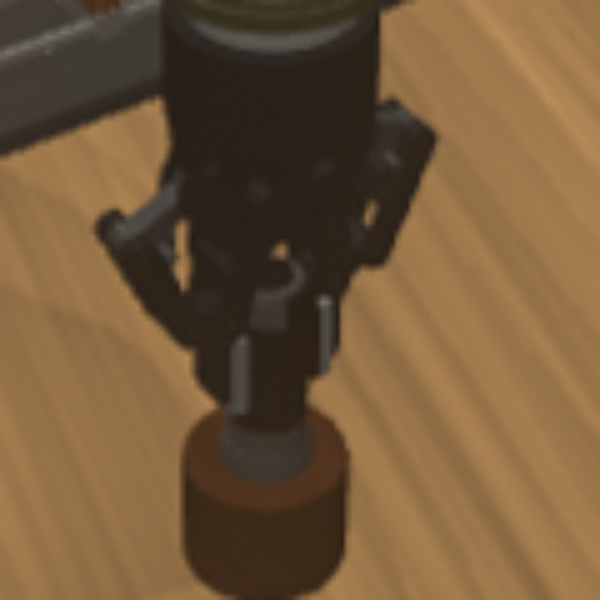

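View pics/w5.png

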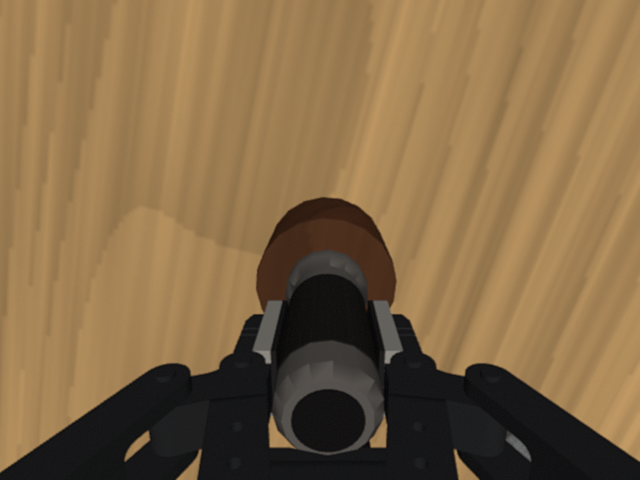

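```bash
python3 -m jog '[{"delta_pos":[0,0,0.008],"turn":[0,0,0],"claw":-1},{"delta_pos":[0,0,0.024],"turn":[0,0,0],"claw":-1},{"delta_pos":[0,0,0.044],"turn":[0,0,0],"claw":-1},{"delta_pos":[0,0,0.064],"turn":[0,0,0],"claw":-1},{"delta_pos":[0,0,0.082],"turn":[0,0,0],"claw":-1},{"delta_pos":[0.006,0.016,0.094],"turn":[0,0,0],"claw":-1},{"delta_pos":[0.020,0.053,0.097],"turn":[0,0,0],"claw":-1},{"delta_pos":[0.037,0.100,0.097],"turn":[0,0,0],"claw":-1},{"delta_pos":[0.056,0.150,0.097],"turn":[0,0,0],"claw":-1},{"delta_pos":[0.075,0.200,0.097],"turn":[0,0,0],"claw":-1}]' 60
python3 -m jog '[{"delta_pos":[0.018,0.048,0],"turn":[0,0,0],"claw":-1},{"delta_pos":[0.035,0.092,0],"turn":[0,0,0],"claw":-1},{"delta_pos":[0.050,0.132,0],"turn":[0,0,0],"claw":-1},{"delta_pos":[0.061,0.162,-0.002],"turn":[0,0,0],"claw":-1},{"delta_pos":[0.067,0.177,-0.004],"turn":[0,0,0],"claw":-1},{"delta_pos":[0.068,0.180,-0.006],"turn":[0,0,0],"claw":-1},{"delta_pos":[0.068,0.180,-0.0075],"turn":[0,0,0],"claw":-1},{"delta_pos":[0.068,0.180,-0.0075],"turn":[0,0,0],"claw":-1},{"delta_pos":[0.068,0.180,-0.0075],"turn":[0,0,0],"claw":-1},{"delta_pos":[0.068,0.180,-0.0075],"turn":[0,0,0],"claw":-1}]'
python3 - <<'E'
from bench import *
import cv2,pickle
for n in("side","wrist","top"):
    c=capture(n); cv2.imwrite(f"pics/{n[0]}6.png",c["image"][:,:,::-1]); s=state(); pickle.dump((c,s),open(n[0]+"6.pkl","wb"))
print(s["eef_pos"],s["eef_rot"],s["gripper_width"],s["ft_force"],s["torque"],s["time_s"])
a=cv2.imread("pics/s6.png"); cv2.imwrite("pics/s6c.png",cv2.resize(a[90:250,230:390],None,fx=3.75,fy=3.75,interpolation=cv2.INTER_CUBIC))
E
```

```text
time_s: 10.1
eef_pos: [0.5543, -0.0265, 0.1648]
eef_rot: [-0.0, 0.992, 0.123, 0.001]
ft_force: [1.6, 0.1, -1.3]
gripper_width: 0.0284
time_s: 11.35
eef_pos: [0.6218, 0.1515, 0.1564]
eef_rot: [-0.0, 0.992, 0.123, 0.0]
ft_force: [1.0, 0.7, -2.0]
gripper_width: 0.0284
[0.62173325 0.15190348 0.1562777 ] [-8.27264038e-05  9.92384739e-01  1.23176793e-01  3.10488515e-05] 0.02879574644128316 [ 0.25356946 -0.25689174 -1.57593003] [-0.02400487 -0.01346351 -0.03466592] 11.5
```

View pics/s6c.png

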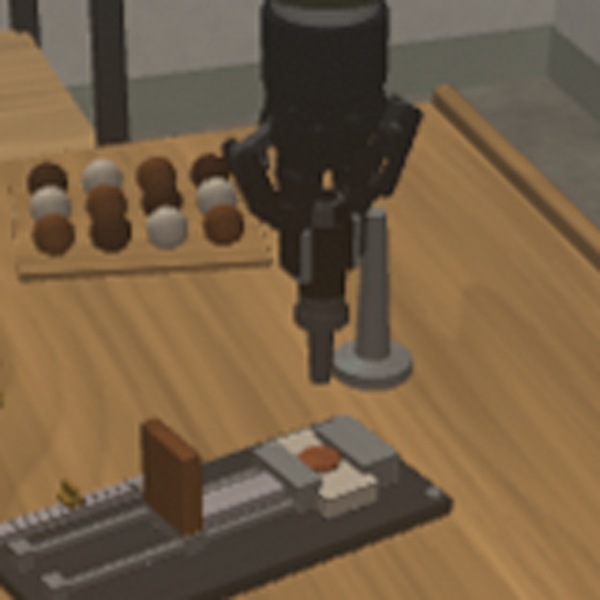

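View pics/w6.png

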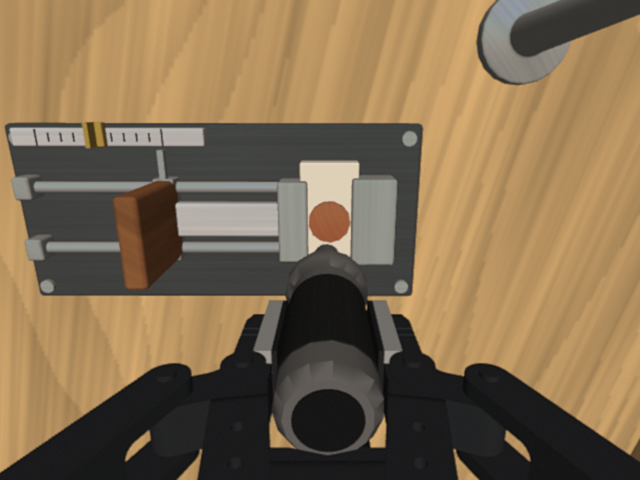

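View pics/t6.png

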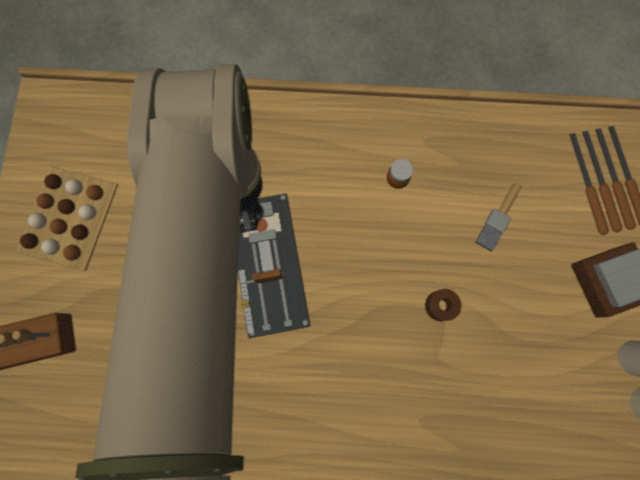

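```bash
python3 - <<'E'
from geo import *
import pickle
c,s=pickle.load(open("w6.pkl","rb")); cam=(c["fx"],c["cx"],c["cy"],np.array(c["extrinsics"])[:3])
print("blank wrist",atz(cam,(329,222),.0355))
R=[atz(cam,u,.014) for u in((6,124),(422,124),(48,296),(411,296))]
print([np.degrees(np.arctan2(*(R[a]-R[b])[[1,0]])) for a,b in((1,0),(3,2))], np.mean(R,0),np.linalg.norm(R[1]-R[0]),np.linalg.norm(R[3]-R[2]))
print("marker",atz(cam,(94,128),.037),"ptr",atz(cam,(160.5,152),.028))
S=C((320,382),(230,90),3.75); print("lens side",S,atz(SIDE,S,.0955), proj(SIDE,(.6217,.1519,.0955)))
B=C((321,459),(230,90),3.75); print("blank side",B,atz(SIDE,B,.0355))
# vertical line dist above blank in side with z unknown: solve z s.t. column/row best
b=atz(SIDE,B,.0355)
for z in(.085,.09,.0955,.10): print(z,proj(SIDE,[b[0],b[1],z]))
E
```

```text
blank wrist [0.62253817 0.15491159 0.0355    ]
[np.float64(14.173108416482094), np.float64(14.145268834541808)] [0.54709898 0.13547752 0.014     ] 0.28558460328539564 0.281553298324825
marker [0.46238449 0.17845254 0.037     ] ptr [0.50218491 0.17223319 0.028     ]
lens side (314.9666666666667, 191.5) [0.61864556 0.14950923 0.0955    ] [315.81099541 190.8178313 ]
blank side (315.23333333333335, 212.03333333333333) [0.62034723 0.15071579 0.0355    ]
0.085 [315.41564664 194.87079337]
0.09 [315.43445564 193.10015977]
0.0955 [315.45523089 191.14442719]
0.1 [315.47229573 189.53798385]
```

```bash
python3 -m jog '[{"delta_pos":[0.0005,0.001,0],"turn":[0,0,0],"claw":-1},{"delta_pos":[0.0005,0.001,0],"turn":[0,0,0],"claw":-1},{"delta_pos":[0.0005,0.001,0],"turn":[0,0,0],"claw":-1},{"delta_pos":[0.0005,0.001,0],"turn":[0,0,0],"claw":-1},{"delta_pos":[0.0005,0.001,0],"turn":[0,0,0],"claw":-1},{"delta_pos":[0.0005,0.001,0],"turn":[0,0,0],"claw":-1},{"delta_pos":[0.0005,0.001,0],"turn":[0,0,0],"claw":-1},{"delta_pos":[0.0005,0.001,0],"turn":[0,0,0],"claw":-1},{"delta_pos":[0.0005,0.001,0],"turn":[0,0,0],"claw":-1},{"delta_pos":[0.0005,0.001,0],"turn":[0,0,0],"claw":-1}]'
python3 -m jog '[{"delta_pos":[0,0,0],"turn":[0,0,0],"claw":-1},{"delta_pos":[0,0,0],"turn":[0,0,0],"claw":-1},{"delta_pos":[0,0,0],"turn":[0,0,0],"claw":-1},{"delta_pos":[0,0,0],"turn":[0,0,0],"claw":-1},{"delta_pos":[0,0,0],"turn":[0,0,0],"claw":-1},{"delta_pos":[0,0,0],"turn":[0,0,0],"claw":-1},{"delta_pos":[0,0,0],"turn":[0,0,0],"claw":-1},{"delta_pos":[0,0,0],"turn":[0,0,0],"claw":-1},{"delta_pos":[0,0,0],"turn":[0,0,0],"claw":-1},{"delta_pos":[0,0,0],"turn":[0,0,0],"claw":-1}]'
```

```text
time_s: 12.75
eef_pos: [0.6222, 0.1529, 0.1562]
eef_rot: [-0.0, 0.992, 0.123, -0.0]
ft_force: [-0.3, 0.1, -2.3]
gripper_width: 0.0289
time_s: 14.0
eef_pos: [0.6222, 0.1529, 0.1562]
eef_rot: [-0.0, 0.992, 0.123, -0.0]
ft_force: [-0.2, 1.0, -3.2]
gripper_width: 0.0285
```

```bash
python3 -m jog '[{"delta_pos":[0,0,0],"turn":[0,0,0],"claw":-1},{"delta_pos":[0,0,0],"turn":[0,0,0],"claw":-1},{"delta_pos":[0,0,0],"turn":[0,0,0],"claw":-1},{"delta_pos":[0,0,0],"turn":[0,0,0],"claw":-1},{"delta_pos":[-0.004,-0.012,0.005],"turn":[0,0,0],"claw":-1},{"delta_pos":[-0.017,-0.045,0.008],"turn":[0,0,0],"claw":-1},{"delta_pos":[-0.035,-0.092,0.008],"turn":[0,0,0],"claw":-1},{"delta_pos":[-0.054,-0.144,0.008],"turn":[0,0,0],"claw":-1},{"delta_pos":[-0.073,-0.195,0.008],"turn":[0,0,0],"claw":-1},{"delta_pos":[-0.092,-0.245,0.008],"turn":[0,0,0],"claw":-1}]'
python3 -m jog '[{"delta_pos":[-0.018,-0.048,0],"turn":[0,0,0],"claw":-1},{"delta_pos":[-0.034,-0.090,0],"turn":[0,0,0],"claw":-1},{"delta_pos":[-0.045,-0.120,0],"turn":[0,0,0],"claw":-1},{"delta_pos":[-0.050,-0.133,0],"turn":[0,0,0],"claw":-1},{"delta_pos":[-0.0515,-0.136,0],"turn":[0,0,0],"claw":-1},{"delta_pos":[-0.0515,-0.136,0],"turn":[0,0,0],"claw":-1},{"delta_pos":[-0.0515,-0.136,-0.010],"turn":[0,0,0],"claw":-1},{"delta_pos":[-0.0515,-0.136,-0.025],"turn":[0,0,0],"claw":-1},{"delta_pos":[-0.0515,-0.136,-0.035],"turn":[0,0,0],"claw":-1},{"delta_pos":[-0.0515,-0.136,-0.035],"turn":[0,0,0],"claw":-1}]'
python3 - <<'E'
from bench import *
import cv2,pickle
for n in("side","wrist"):
    c=capture(n); cv2.imwrite(f"pics/{n[0]}7.png",c["image"][:,:,::-1]); s=state(); pickle.dump((c,s),open(n[0]+"7.pkl","wb"))
print(s["eef_pos"],s["eef_rot"],s["gripper_width"],s["ft_force"],s["torque"],s["time_s"])
a=cv2.imread("pics/s7.png"); cv2.imwrite("pics/s7c.png",cv2.resize(a[230:350,260:380],None,fx=5,fy=5,interpolation=cv2.INTER_CUBIC))
E
```

```text
time_s: 15.25
eef_pos: [0.529, -0.0947, 0.1648]
eef_rot: [-0.0, 0.992, 0.123, 0.0]
ft_force: [0.9, -1.5, -1.7]
gripper_width: 0.0287
time_s: 16.5
eef_pos: [0.478, -0.2276, 0.1278]
eef_rot: [-0.0, 0.992, 0.123, -0.001]
ft_force: [-0.4, -0.0, -1.4]
gripper_width: 0.0283
[ 0.47872994 -0.22815048  0.12914764] [ 3.64858252e-05  9.92388328e-01  1.23147783e-01 -1.67165196e-04] 0.028747457463124727 [-0.20241887 -0.55514412 -1.76686667] [0.00803792 0.00196926 0.01762532] 16.6
```

View pics/s7c.png

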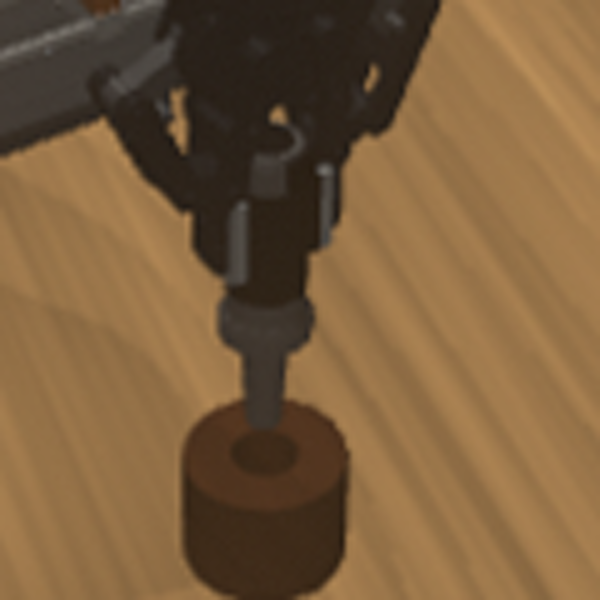

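View pics/w7.png

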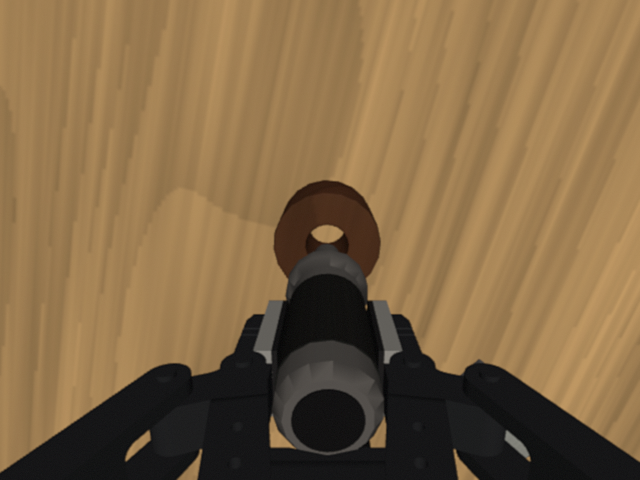

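```bash
python3 -m jog '[{"delta_pos":[0,0,-0.008],"turn":[0,0,0],"claw":-1},{"delta_pos":[0,0,-0.018],"turn":[0,0,0],"claw":-1},{"delta_pos":[0,0,-0.028],"turn":[0,0,0],"claw":-1},{"delta_pos":[0,0,-0.038],"turn":[0,0,0],"claw":-1},{"delta_pos":[0,0,-0.047],"turn":[0,0,0],"claw":-1},{"delta_pos":[0,0,-0.055],"turn":[0,0,0],"claw":-1},{"delta_pos":[0,0,-0.060],"turn":[0,0,0],"claw":-1},{"delta_pos":[0,0,-0.0625],"turn":[0,0,0],"claw":-1},{"delta_pos":[0,0,-0.0625],"turn":[0,0,0],"claw":-1},{"delta_pos":[0,0,-0.0625],"turn":[0,0,0],"claw":-1}]'
```

```text
time_s: 17.85
eef_pos: [0.4789, -0.2281, 0.0668]
eef_rot: [0.0, 0.992, 0.123, 0.0]
ft_force: [0.5, 0.2, -2.6]
gripper_width: 0.0285
```

```bash
python3 -m jog '[{"delta_pos":[0,0,-0.001],"turn":[0,0,0],"claw":-1},{"delta_pos":[0,0,-0.001],"turn":[0,0,0],"claw":-0.2},{"delta_pos":[0,0,-0.001],"turn":[0,0,0],"claw":0.2},{"delta_pos":[0,0,-0.001],"turn":[0,0,0],"claw":1},{"delta_pos":[0,0,-0.001],"turn":[0,0,0],"claw":1},{"delta_pos":[0,0,0.010],"turn":[0,0,0],"claw":1},{"delta_pos":[0,0,0.035],"turn":[0,0,0],"claw":1},{"delta_pos":[0,0,0.065],"turn":[0,0,0],"claw":1},{"delta_pos":[0,0,0.095],"turn":[0,0,0],"claw":1},{"delta_pos":[0,0,0.120],"turn":[0,0,0],"claw":1}]'
python3 - <<'E'
from bench import *
import cv2,pickle
for n in("side",):
    c=capture(n); cv2.imwrite(f"pics/{n[0]}8.png",c["image"][:,:,::-1]); s=state()
print(s["eef_pos"],s["gripper_width"],s["ft_force"],s["time_s"])
a=cv2.imread("pics/s8.png"); cv2.imwrite("pics/s8c.png",cv2.resize(a[230:350,260:380],None,fx=5,fy=5,interpolation=cv2.INTER_CUBIC))
E
```

```text
time_s: 19.1
eef_pos: [0.4789, -0.2284, 0.1888]
eef_rot: [0.0, 0.992, 0.123, 0.001]
ft_force: [0.4, -0.3, 1.4]
gripper_width: 0.0853
[ 0.48025099 -0.22918033  0.19190194] 0.08516576537002792 [ 1.64874437 -0.48332159  2.14483542] 19.15
```

View pics/s8c.png

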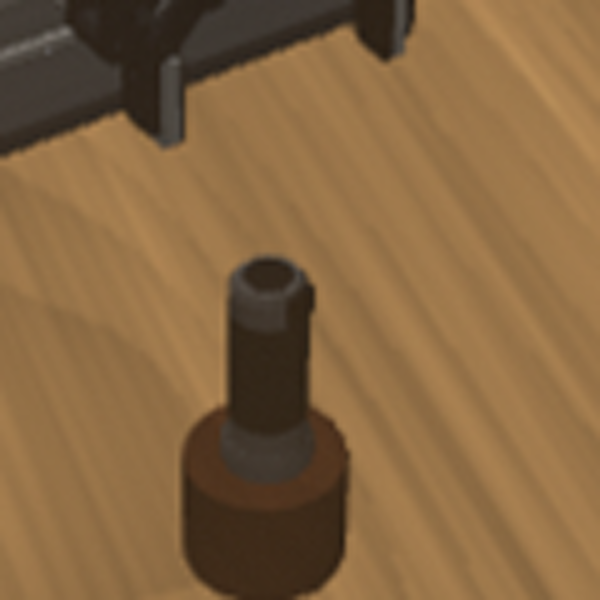

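```bash
python3 -m jog '[{"delta_pos":[0.003,0.025,0],"turn":[0,0,0],"claw":1},{"delta_pos":[0.008,0.080,0],"turn":[0,0,0],"claw":1},{"delta_pos":[0.013,0.138,0],"turn":[0,0,0],"claw":1},{"delta_pos":[0.018,0.196,0],"turn":[0,0,0],"claw":1},{"delta_pos":[0.023,0.254,0],"turn":[0,0,0],"claw":1},{"delta_pos":[0.029,0.310,0],"turn":[0,0,0],"claw":1},{"delta_pos":[0.032,0.340,0],"turn":[0,0,0],"claw":1},{"delta_pos":[0.033,0.352,0],"turn":[0,0,0],"claw":1},{"delta_pos":[0.033,0.352,0],"turn":[0,0,0],"claw":1},{"delta_pos":[0.033,0.352,0],"turn":[0,0,0],"claw":1}]'
python3 - <<'E'
from bench import *
import cv2,pickle
for n in("wrist",):
    c=capture(n); cv2.imwrite(f"pics/{n[0]}9.png",c["image"][:,:,::-1]); s=state(); pickle.dump((c,s),open(n[0]+"9.pkl","wb"))
print(s["eef_pos"],s["eef_rot"],s["gripper_width"],s["ft_force"],s["time_s"])
E
```

```text
time_s: 20.4
eef_pos: [0.5119, 0.1218, 0.1869]
eef_rot: [0.0, 0.993, 0.122, 0.0]
ft_force: [-0.3, -0.4, -0.3]
gripper_width: 0.0854
[0.51194473 0.12186755 0.18692113] [1.26352616e-04 9.92565766e-01 1.21709393e-01 9.25750770e-05] 0.08536969710860315 [ 1.12297911 -0.2791795  -0.50327741] 20.45
```

View pics/w9.png

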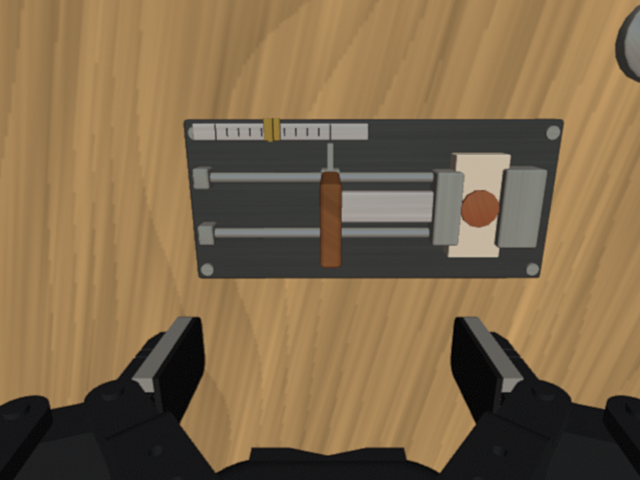

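```bash
python3 - <<'E'
import cv2
a=cv2.imread("pics/w9.png"); cv2.imwrite("pics/w9c.png",cv2.resize(a[110:190,240:360],None,fx=6,fy=6,interpolation=cv2.INTER_CUBIC))
E
```

```text
(no output)
```

View pics/w9c.png

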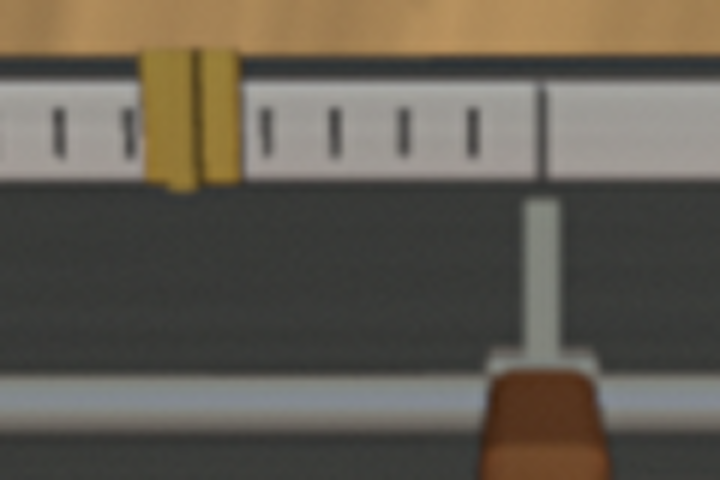

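```bash
python3 -m jog '[{"delta_pos":[0,0.002,-0.015],"turn":[0,0,0],"claw":1},{"delta_pos":[0,0.002,-0.040],"turn":[0,0,0],"claw":1},{"delta_pos":[0,0.002,-0.070],"turn":[0,0,0],"claw":1},{"delta_pos":[0,0.002,-0.100],"turn":[0,0,0],"claw":1},{"delta_pos":[0,0.002,-0.120],"turn":[0,0,0],"claw":1},{"delta_pos":[0,0.002,-0.135],"turn":[0,0,0],"claw":1},{"delta_pos":[0,0.002,-0.145],"turn":[0,0,0],"claw":1},{"delta_pos":[0,0.002,-0.151],"turn":[0,0,0],"claw":1},{"delta_pos":[0,0.002,-0.153],"turn":[0,0,0],"claw":1},{"delta_pos":[0,0.002,-0.153],"turn":[0,0,0],"claw":1}]' 80
python3 - <<'E'
from bench import *
import cv2,pickle
for n in("wrist","side"):
    c=capture(n); cv2.imwrite(f"pics/{n[0]}10.png",c["image"][:,:,::-1]); s=state(); pickle.dump((c,s),open(n[0]+"10.pkl","wb"))
print(s["eef_pos"],s["eef_rot"],s["gripper_width"],s["ft_force"],s["time_s"])
a=cv2.imread("pics/s10.png"); cv2.imwrite("pics/s10c.png",cv2.resize(a[130:270,210:350],None,fx=4,fy=4,interpolation=cv2.INTER_CUBIC))
E
```

```text
time_s: 21.7
eef_pos: [0.512, 0.126, 0.034]
eef_rot: [-0.0, 0.992, 0.123, 0.0]
ft_force: [0.5, -0.4, 0.3]
gripper_width: 0.0853
[0.51209636 0.12607865 0.03417725] [-1.80416774e-04  9.92377998e-01  1.23230290e-01  4.15499852e-04] 0.08557400048253513 [ 0.30232929 -0.14237    -0.35190195] 21.8
```

View pics/w10.png

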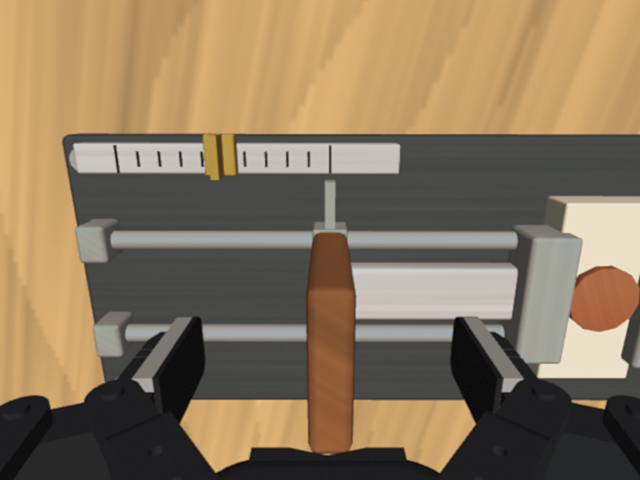

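View pics/s10c.png

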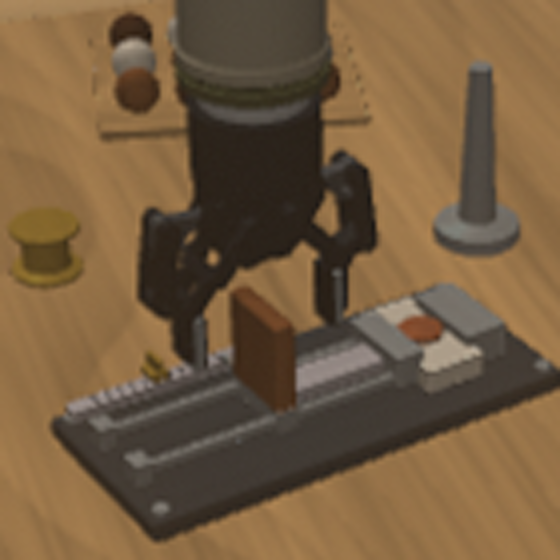

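```bash
python3 -m jog '[{"delta_pos":[0.001,0,0],"turn":[0,0,0],"claw":0.4},{"delta_pos":[0.001,0,0],"turn":[0,0,0],"claw":-0.2},{"delta_pos":[0.001,0,0],"turn":[0,0,0],"claw":-0.6},{"delta_pos":[0.001,0,0],"turn":[0,0,0],"claw":-1},{"delta_pos":[0.001,0,0],"turn":[0,0,0],"claw":-1},{"delta_pos":[0.001,0,0],"turn":[0,0,0],"claw":-1},{"delta_pos":[0.001,0,0],"turn":[0,0,0],"claw":-1},{"delta_pos":[0.001,0,0],"turn":[0,0,0],"claw":-1},{"delta_pos":[0.001,0,0],"turn":[0,0,0],"claw":-1},{"delta_pos":[0.001,0,0],"turn":[0,0,0],"claw":-1}]' 80
python3 - <<'E'
from bench import *
import cv2,pickle
for n in("wrist","side"):
    c=capture(n); cv2.imwrite(f"pics/{n[0]}11.png",c["image"][:,:,::-1]); s=state(); pickle.dump((c,s),open(n[0]+"11.pkl","wb"))
print(s["eef_pos"],s["eef_rot"],s["gripper_width"],s["ft_force"],s["time_s"])
a=cv2.imread("pics/s11.png"); cv2.imwrite("pics/s11c.png",cv2.resize(a[130:270,210:350],None,fx=4,fy=4,interpolation=cv2.INTER_CUBIC))
E
```

```text
time_s: 23.05
eef_pos: [0.513, 0.126, 0.0338]
eef_rot: [-0.0, 0.992, 0.123, 0.0]
ft_force: [1.7, 0.2, 3.4]
gripper_width: 0.013
[0.5129621  0.12600213 0.03385491] [-7.65152506e-05  9.92380476e-01  1.23210946e-01  2.19180825e-04] 0.013158336079859414 [1.74806684 1.64317437 2.82633431] 23.15
```

View pics/w11.png

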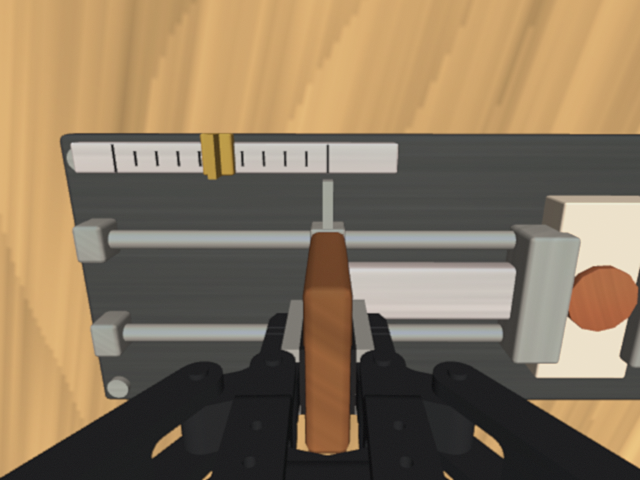

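View pics/s11c.png

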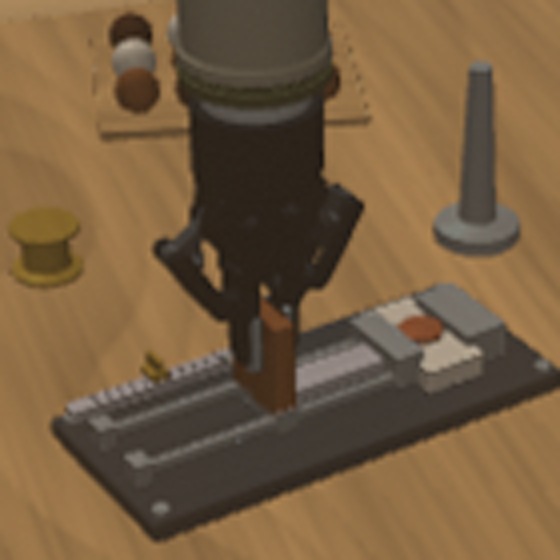

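```bash
python3 -m jog '[{"delta_pos":[-0.003,-0.0008,0],"turn":[0,0,0],"claw":-1},{"delta_pos":[-0.009,-0.0023,0],"turn":[0,0,0],"claw":-1},{"delta_pos":[-0.016,-0.004,0],"turn":[0,0,0],"claw":-1},{"delta_pos":[-0.023,-0.0058,0],"turn":[0,0,0],"claw":-1},{"delta_pos":[-0.030,-0.0076,0],"turn":[0,0,0],"claw":-1},{"delta_pos":[-0.035,-0.0088,0],"turn":[0,0,0],"claw":-1},{"delta_pos":[-0.037,-0.0093,0],"turn":[0,0,0],"claw":-1},{"delta_pos":[-0.037,-0.0093,0],"turn":[0,0,0],"claw":-1},{"delta_pos":[-0.037,-0.0093,0],"turn":[0,0,0],"claw":-1},{"delta_pos":[-0.037,-0.0093,0],"turn":[0,0,0],"claw":-1}]' 80
python3 - <<'E'
from bench import *
import cv2,pickle
for n in("wrist","top"):
    c=capture(n); cv2.imwrite(f"pics/{n[0]}12.png",c["image"][:,:,::-1]); s=state(); pickle.dump((c,s),open(n[0]+"12.pkl","wb"))
print(s["eef_pos"],s["eef_rot"],s["gripper_width"],s["ft_force"],s["time_s"])
a=cv2.imread("pics/w12.png"); cv2.imwrite("pics/w12c.png",cv2.resize(a[110:250,220:420],None,fx=4,fy=4,interpolation=cv2.INTER_CUBIC))
E
```

```text
time_s: 24.4
eef_pos: [0.4768, 0.1169, 0.0339]
eef_rot: [-0.0, 0.992, 0.123, 0.001]
ft_force: [7.3, 1.4, -2.7]
gripper_width: 0.0133
[0.47682772 0.11694688 0.03386474] [-9.40165810e-05  9.92375745e-01  1.23243495e-01  1.18828287e-03] 0.013434419411850744 [ 7.67526263  1.69170704 -3.67656548] 24.5
```

View pics/w12.png

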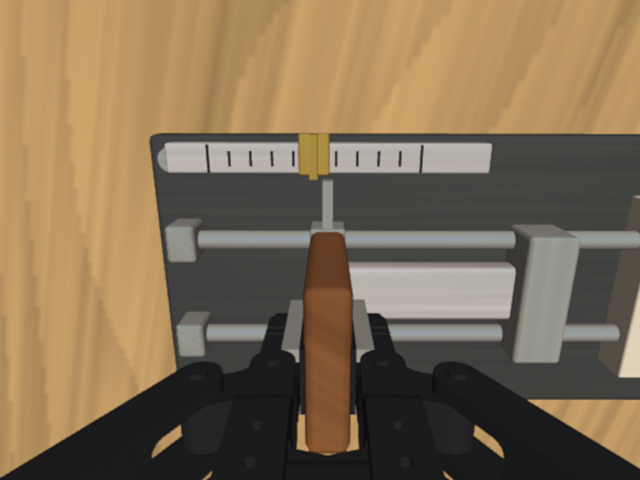

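View pics/w12c.png

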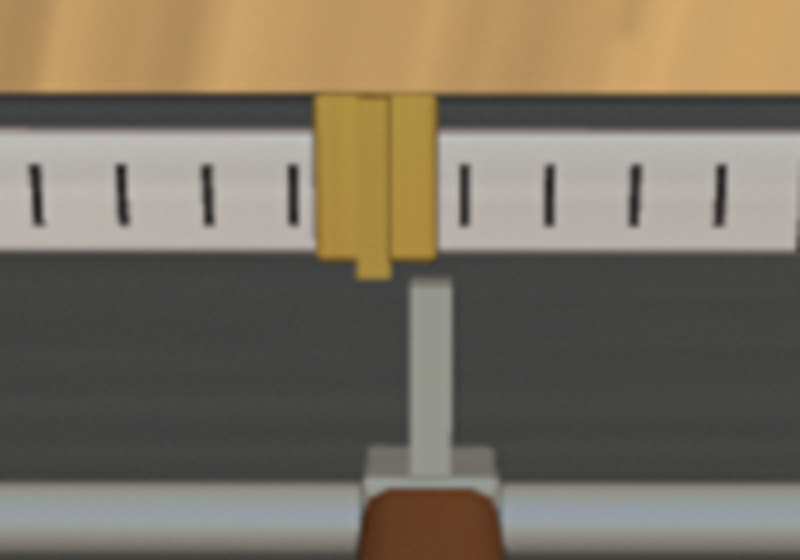

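```bash
python3 -m jog '[{"delta_pos":[-0.001,-0.0003,0],"turn":[0,0,0],"claw":-1},{"delta_pos":[-0.003,-0.0008,0],"turn":[0,0,0],"claw":-1},{"delta_pos":[-0.0045,-0.0012,0],"turn":[0,0,0],"claw":-1},{"delta_pos":[-0.0053,-0.0013,0],"turn":[0,0,0],"claw":-1},{"delta_pos":[-0.0053,-0.0013,0],"turn":[0,0,0],"claw":-1},{"delta_pos":[-0.0053,-0.0013,0],"turn":[0,0,0],"claw":-1},{"delta_pos":[-0.0053,-0.0013,0],"turn":[0,0,0],"claw":-1},{"delta_pos":[-0.0053,-0.0013,0],"turn":[0,0,0],"claw":-1},{"delta_pos":[-0.0053,-0.0013,0],"turn":[0,0,0],"claw":-1},{"delta_pos":[-0.0053,-0.0013,0],"turn":[0,0,0],"claw":-1}]' 80
python3 - <<'E'
from bench import *
import cv2,pickle
for n in("wrist","top","side"):
    c=capture(n); cv2.imwrite(f"pics/{n[0]}13.png",c["image"][:,:,::-1]); s=state(); pickle.dump((c,s),open(n[0]+"13.pkl","wb"))
print(s["eef_pos"],s["eef_rot"],s["gripper_width"],s["ft_force"],s["time_s"])
a=cv2.imread("pics/w13.png"); cv2.imwrite("pics/w13c.png",cv2.resize(a[110:250,220:420],None,fx=4,fy=4,interpolation=cv2.INTER_CUBIC))
E
```

```text
time_s: 25.75
eef_pos: [0.4716, 0.1156, 0.0338]
eef_rot: [-0.0, 0.992, 0.123, 0.001]
ft_force: [8.3, 1.6, -2.9]
gripper_width: 0.0132
[0.47161886 0.11565765 0.03385167] [-7.89773465e-05  9.92374254e-01  1.23254630e-01  1.27653653e-03] 0.01333582521771466 [ 8.05591247  1.99419161 -3.07628351] 25.9
```

View pics/w13c.png

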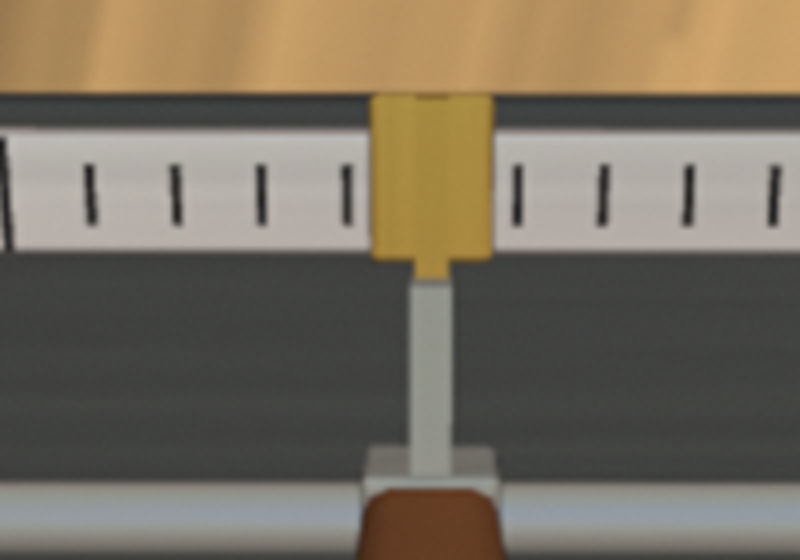

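View pics/s13.png

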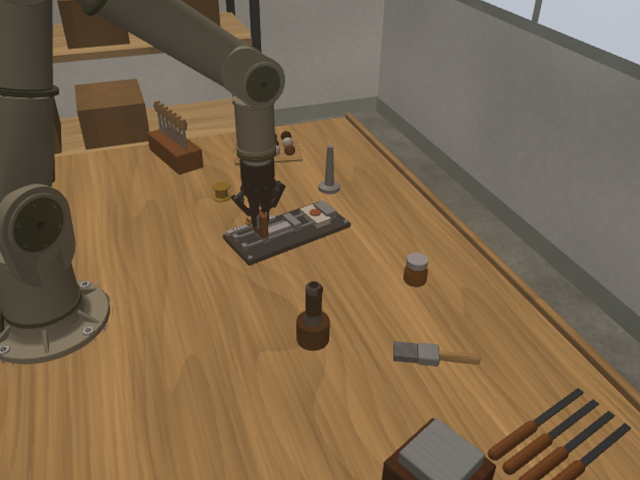

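View pics/t13.png

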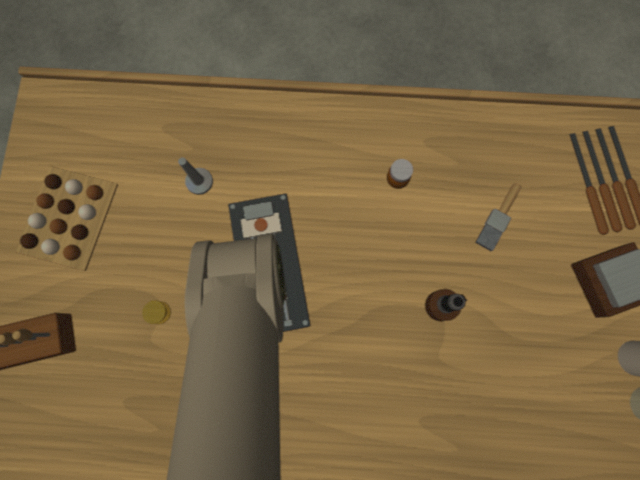

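```bash
python3 -c "
from bench import *
s=state();print(s['eef_pos'],s['gripper_width'],s['ft_force'],s['time_s']);print(finish_job())"
```

```text
[0.47161886 0.11565765 0.03385167] 0.01333582521771466 [ 8.05591247  1.99419161 -3.07628351] 25.9
the job is handed in; nothing more can be done
None
```

I handed the job in at 25.9 s, with every step done in the order asked and the gripper still holding the clamp handle against the spring.

- **Temperature check:** I held the thermometer pointing straight down for over 2.5 s. The lens was about 60 mm above the blank and, by my estimate, within 1–3 mm of its middle. The cameras disagreed here: the side and top views put the blank's middle at y ≈ 0.151–0.152 m, the wrist view at 0.155 m. I aimed at 0.153 m.
- **Thermometer back in its stand:** the side view shows it upright with its collar on the stand, in the same place as at the start.
- **Clamp pulled to the marker:** I pulled the handle about 42.5 mm. In the wrist close-up the pointer and the marker's fin line up to within about 0.1 mm. The gripper is closed on the handle at 13 mm with an 80 N grip setting, and the wrist feels a steady pull of about 8 N.
- **Rest of the bench:** the last pictures show the blank, spool, jar, brush and mandrel where they were. The brass marker sits at the same place on the scale.

**Fingertip position:** the fingertips turned out to be about 20 mm behind the reported tool point, not 22 mm ahead of it. Because of this, my first grasp only caught the top few millimetres of the thermometer. I opened the gripper, went 44 mm lower and gripped again before lifting, and I used the corrected figure for the handle.

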